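# Level a rocking inspection stand with its two screw feet

### The job

The inspection stand rocks: turn its two black knobs, clockwise to lower their feet, until the plate is level to within one degree and all four feet carry a real share of the weight (at least 1 N each), so that it no longer rocks. Feel for the load and never load a screw foot with more than 15 N; leave the stand where it is with the ring on it, let go of it, and leave the tools around it alone.

Things in the scene. Friction and masses are not known exactly. Their poses are not given: they have to be found in the camera images.
- stand: Aluminium plate 180 x 300 x 15 mm (16 to 20 N with the ring) on four rubber feet. Origin: centre in plan, at the soles of the fixed feet (bench height when level); plate top 45 mm above. x along its short side, z up. Fixed feet C, D at x = +-75 mm, screw feet A, B at y = +-130 mm. At first A, B are 2 to 6 mm short: it leans about C-D onto A (24 mm high steel block on that corner).
- work_ring: Machined pale metal ring, 132 mm across, 40 mm high, lying loose on the middle of the stand's plate, its top 85 mm above the bench. Origin: centre of its underside.
- foot_c: Fixed round-soled rubber foot C, a 28 mm ball, standing on the bench under the stand's point (+75, 0) mm. Origin: lowest point of its sole.
- foot_d: Fixed rubber foot D, the same, under the stand's point (-75, 0) mm. Origin: lowest point of its sole.
- foot_a: Rubber foot of screw A, 36 mm across, 10 mm high, under the stand's point (0, +130) mm. Its screw pushes it straight down; it gives 1 mm per 6 N. Origin: centre of its sole. Under it a steel disc 56 mm across is fixed to the bench; the discs are uneven, tops 5.5 to 7.5 mm above the bench, each different.
- knob_a (a joint): Turn of the knob of screw A (rad), -0.2 to 8.5. Positive = clockwise from above = foot A goes down out of the plate, 10 mm per full turn (1.59 mm/rad). It stays where it is left (0.06 N m friction, hardly changed by load: load is felt as an upward push on a hand that holds the knob).
- knob_a_grip (a point): Point on the axis of knob A, at the height to grip. The knob is a round black knurled cylinder, 40 mm across, 27 mm high, on a 20 mm thick steel column over the stand's point (0, +130) mm; the point is 14 mm above its underside, 13 mm below its top, 73 mm above the bench when level. The knob does not rise or sink in the plate.
- foot_b: Rubber foot of screw B, 36 mm across, 10 mm high, under the stand's point (0, -130) mm. Its screw pushes it straight down; it gives 1 mm per 6 N. Origin: centre of its sole. Under it a steel disc 56 mm across is fixed to the bench; the discs are uneven, tops 5.5 to 7.5 mm above the bench, each different.
- knob_b (a joint): Turn of the knob of screw B (rad), -0.2 to 8.5. Positive = clockwise from above = foot B goes down out of the plate, 10 mm per full turn (1.59 mm/rad). It stays where it is left (0.06 N m friction, hardly changed by load: load is felt as an upward push on a hand that holds the knob).
- knob_b_grip (a point): Point on the axis of knob B, at the height to grip. The knob is a round black knurled cylinder, 40 mm across, 27 mm high, on a 20 mm thick steel column over the stand's point (0, -130) mm; the point is 14 mm above its underside, 13 mm below its top, 73 mm above the bench when level. The knob does not rise or sink in the plate.
- tape: Masking tape roll, 104 mm across, 25 mm high, lying on the bench beside the stand; a bystander. Origin: centre of its underside.
- feeler_set: Folded feeler gauge set, 15 x 95 x 10 mm, lying on the bench beside the stand; a bystander. Origin: centre of its underside.
- stamp_block: Small black and red hand stamp, 30 x 70 x 30 mm, lying on the bench beside the stand; a bystander. Origin: centre of its underside.

How it is judged:
At the end, for the whole second after the job is handed in: The plate is level to 1 degree (0.0175 rad), each of the four feet presses on its support with more than 1 N, the stand is at rest within 30 mm of where it stood, and the ring lies flat on the plate within 40 mm of its centre (angle between stand's own z axis and vertical below 0.0175 rad and contact force between each of foot_a, foot_b, foot_c, foot_d and anything else above 1 N and distance of stand from where it was at the start of the episode below 0.03 m and horizontal distance between work_ring and stand below 0.04 m and z of work_ring in the frame of stand between 0.04 and 0.05 m and linear speed of stand below 0.01 m/s); the robot touches nothing.
It fails at once if a screw foot (A or B) is loaded with more than 15 N (contact force between any of foot_a, foot_b and anything else above 15 N).
It fails at once if a tool beside the stand is shifted by more than 30 mm (distance of any of tape, feeler_set, stamp_block from where it was at the start of the episode above 0.03 m).
It also fails if it takes over 72 s, if anything falls off the work surface, if the arm or the gripper's body presses on something with over 40 N, if the wrist force passes 120 N, or if a joint passes its speed limit or range.

### The arm

A 7-joint arm with a two-finger parallel gripper is mounted at the origin on a cart in front of the work surface, level with it; the furniture and walls round the work are solid. World frame = base frame: x ahead of the robot, y to its left, z up, the work surface at z = 0. Lengths are in m, angles in rad, forces in N, time in s.
With the tool pointing down it reaches from about 0.4 to 0.85 m from the base axis. Payload 10.4 kg.
Tool frame: the origin (TCP) lies between the finger pads; the fingertips stand 22 mm ahead of it and the grasp point (between the pads) lies 3 mm ahead of it; z points along the fingers, y is the line along which they close (so a half turn about z gives the same grasp; the last joint's range is limited). The gripper opens to 85 mm and grips with 20 to 120 N. Pads are 22 mm wide; open, the fingers measure 114 mm over their backs; the gripper's body (76 mm by 85 mm) begins 54 mm behind the grasp point. The pads swing forward as they close: fully open they stand 13 mm farther back than shut.
Start: joints at [-1.215, 0.332, -0.065, 1.46, 0.022, 1.35, -0.088], TCP at [0.231, 0.581, 0.253] pointing down, gripper open.
Joint ranges: [-2.6, 2.6], [-0.5, 2.12], [-1.47, 1.34], [0.16, 2.42], [-1.27, 4.41], [0.06, 2.06], [-2.6, 2.6]. Speed limits (rad/s): [2.22, 2.22, 2.79, 2.79, 3.14, 3.14, 3.14].

### API

Orientations are given as a unit quaternion [x, y, z, w].
In Python, from workcell import manip, camera, ticket, boxes_of, outline_of gives the robot as it stands.
- The arm moves only by the tool carry_out, never from a script. Its argument "deltas" is a list of rows, each a list of 5 numbers: the shift along the tool's x, y, z as a fraction of full scale, then the turn about the tool's z as a fraction of full scale, then the opening, from -1 (shut) to 1 (fully open), so that 0 is half open. In form: [[tx, ty, tz, spin, gripper], ...]. A call has 1 to 20 rows; each row is the pose to reach, as a shift and turn from the pose commanded when the call began, along the tool's axes at that moment; what a row does not reach only later rows make up. Full scale, the value 1, is 150 mm for a shift and 30 degrees for a turn. A row lasts 1/8 s, in which the tool goes at most 62.5 mm and 10.7 degrees, less where a joint would pass 70% of its speed; a pose out of reach is approached as far as the arm can. A call with a number of a shift or a turn outside -1 to 1 is refused whole. A call with a gripper value outside its range is refused whole. The fingers move at their own pace and stop on an object; "force" is the grip in N (left out, the last holds). Time passes only in rows, so rows that repeat a pose let the fingers close. It gives the time, the measured TCP pose, the force, the opening and the grip force at its end, in the units of the state.
- manip.get_obs(): the state, without advancing time (a new reading comes with each control period).
- camera(name): name is "scene" or "top" or "wrist"; returns a dict with "img" (400x640x3 uint8, red, green, blue), "depth" (400x640 float32, m along the optical axis (not along the pixel's ray), 0 where there is no reading), "vertical_fov" (degrees; the focal length in pixels is half the picture's height over the tangent of half this angle, whatever the lens; pixels are square), "cx", "cy" (the principal point, pixels), "R" (3x3) and "t" (3): a world point X has camera coordinates R X + t. Camera axes: x right, y down, z forward; pixel columns grow to the right and rows downward; lengths in m; the calibration is good to about 2 mm. A picture is of the moment at which its call begins.
- ticket.hand_in(): hands the job in; it is judged then, once.
Trained networks look in a picture, given as the dict that the camera call returned (one of the last four; its "shot" number tells which), for a name from the list of things; names that differ only in an ending like _2 or _b are one class to them, and where a whole thing is asked for, a point or a joint stands for the part that bears it (a point fixed in the world has none). Each returns a list of dicts, best first, with "conf" (0 to 1); they miss things now and then, are a little off and sometimes report something else, mostly with a low value. They report only what shows in the picture. A call takes as long as a camera call.
- boxes_of(query, picture): "position" ([x, y, z] in m, in world coordinates, good to about 4 mm: the middle of the surface that is visible of it).
- outline_of(query, picture): "region" (400x640 bool, what is visible of it).
The state is a dict: "clock": time; "joint_pos": joint angles; "joint_velocities": joint speeds; "tau": joint torques, N m; "position": TCP position; "ee_rot": TCP orientation; "ft_force": force on the tool from outside, world axes, zero at the start; "torque": the same for the moment, N m; "grip_width": opening from 0.0 (shut) to 1.0 (fully open); "grasp_force": force on a finger pad.
Only numpy, scipy, OpenCV 4.12 (cv2) and the standard library are available. Lean on these libraries where they do the work, as an engineer would, in place of code of your own. Each camera call takes 0.05 s, during which the arm holds its last target. There are 200 camera calls.

## Working session

There is one attempt and no reset: what is moved stays moved. The work goes in short steps, Python scripts to look and compute and a tool call to move; the robot and the scene stay as the last step left them, time stands still between calls to the robot, and variables do not carry over. Pictures are saved under pics/ and viewed, at most 10 in all, crops included, and the job is handed in when it is done.

Besides the shell and the picture viewer there is one more tool, called after ">>>" as a command line: name --pt "numbers of a row" for each row, then --argument value for the rest. carry_out: Moves the arm, as the interface text tells. Its arguments: {"type":"object","properties":{"deltas":{"type":"array","items":{"type":"array","items":{"type":"number"}}},"force":{"type":"number"}},"required":["deltas"]}

```bash
mkdir -p pics
cat > h.py <<'E'
import numpy as np, cv2
from workcell import manip, camera, ticket, boxes_of, outline_of
from scipy.spatial.transform import Rotation as Rn
def pts(p, m=None):
    d=p["depth"]; f=200/np.tan(np.radians(p["vertical_fov"])/2)
    v,u=np.nonzero((d>0) if m is None else (m&(d>0)))
    z=d[v,u]; X=np.c_[(u-p["cx"])/f*z,(v-p["cy"])/f*z,z]
    return (X-p["t"])@np.array(p["R"])
def save(p,n): cv2.imwrite(f"pics/{n}.png",p["img"][:,:,::-1])
E
python3 - <<'E'
from h import *
o=manip.get_obs(); print({k:np.round(v,3) for k,v in o.items()})
P=[]
for n in("top","scene"):
    p=camera(n); save(p,n); P.append(p["img"])
    for q in("stand","work_ring","knob_a_grip","tape","feeler_set","stamp_block"):
        print(n,q,[(np.round(b["position"],3),round(b["conf"],2)) for b in boxes_of(q,p)[:3]])
cv2.imwrite("pics/both.png",cv2.resize(np.vstack(P),(480,600))[:,:,::-1])
E
```

```text
{'clock': np.float64(0.0), 'joint_pos': array([-1.215,  0.333, -0.065,  1.461,  0.022,  1.35 , -0.089]), 'joint_velocities': array([-0.   , -0.001, -0.001, -0.   , -0.   ,  0.   , -0.001]), 'tau': array([ 1.0000e-03, -6.2546e+01,  5.0000e-02, -3.9161e+01,  1.6000e-02,
        1.0000e-02, -0.0000e+00]), 'position': array([0.231, 0.58 , 0.253]), 'ee_rot': array([ 0.188,  0.982, -0.001, -0.   ]), 'ft_force': array([-0.216,  0.785, -0.814]), 'torque': array([0.04 , 0.059, 0.045]), 'grasp_force': np.float64(0.0), 'grip_width': np.float64(1.003)}
top stand [(array([0.472, 0.183, 0.046]), 0.9)]
top work_ring [(array([0.482, 0.178, 0.085]), 0.59)]
top knob_a_grip [(array([0.503, 0.314, 0.087]), 0.47), (array([0.472, 0.182, 0.047]), 0.33)]
top tape [(array([ 0.539, -0.09 ,  0.024]), 0.58)]
top feeler_set [(array([ 0.437, -0.09 ,  0.005]), 0.74), (array([0.471, 0.18 , 0.044]), 0.49)]
top stamp_block [(array([0.406, 0.502, 0.03 ]), 0.51)]
scene stand [(array([0.455, 0.122, 0.043]), 0.84)]
scene work_ring [(array([0.478, 0.179, 0.087]), 0.66), (array([0.405, 0.492, 0.026]), 0.62)]
scene knob_a_grip [(array([0.499, 0.31 , 0.08 ]), 0.52)]
scene tape [(array([ 0.533, -0.095,  0.019]), 0.93)]
scene feeler_set [(array([ 0.439, -0.091,  0.012]), 0.77), (array([0.48 , 0.182, 0.086]), 0.18)]
scene stamp_block [(array([0.403, 0.489, 0.026]), 0.72), (array([0.459, 0.052, 0.089]), 0.33)]
```

View pics/both.png

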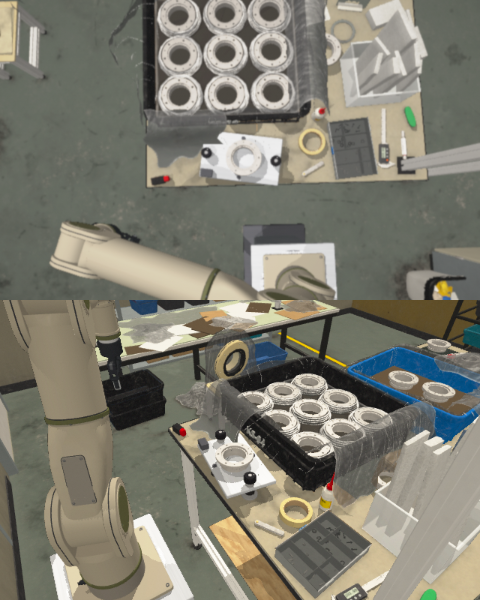

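The top view shows the white stand at about (240,160) with the ring on it and black knobs at (206,153) and (275,173). A steel block lies near the left knob, and the tape, feeler set and stamp are on either side. I'll measure the stand in more detail.

```bash
cat >> h.py <<'E'
def plate(p):
    m=outline_of("stand",p)[0]["region"]; m=cv2.erode(m.astype(np.uint8),np.ones((3,3)))>0
    X=pts(p,m); X=X[(X[:,2]>.03)&(X[:,2]<.06)]
    for k in range(6):
        c,*_=np.linalg.lstsq(np.c_[X[:,:2],np.ones(len(X))],X[:,2],rcond=None)
        r=X[:,2]-np.c_[X[:,:2],np.ones(len(X))]@c
        X=X[abs(r)<max(.0015,2*r.std())]
    return c,X,r.std()
def knobs(p,ctr,lo=.075,hi=.1):
    X=pts(p); r=[]
    for k in ctr:
        s=X[(np.hypot(X[:,0]-k[0],X[:,1]-k[1])<.03)&(X[:,2]>lo)&(X[:,2]<hi)]
        if len(s)>5: c,rad=cv2.minEnclosingCircle(s[s[:,2]>s[:,2].max()-.006,:2].astype(np.float32)); r.append(np.round([*c,rad,np.median(s[:,2]),len(s)],4))
    return r
E
python3 - <<'E'
from h import *
p=camera("top")
c,X,s=plate(p); print(c,len(X),s)
q=cv2.minAreaRect(X[:,:2].astype(np.float32)); print(q)
for b in boxes_of("knob_b_grip",p): print(b["position"],b["conf"])
print(knobs(p,[(.503,.314),(.455,.05)]))
Y=pts(p); near=Y[(abs(Y[:,0]-.48)<.14)&(abs(Y[:,1]-.18)<.2)&(Y[:,2]>.062)&(Y[:,2]<.075)]
print(len(near),np.round(near[::max(1,len(near)//25)],3))
f=200/np.tan(np.radians(p["vertical_fov"])/2)
u=np.array(p["R"])@[.48,.18,.05]+p["t"]; x,y=(u[:2]/u[2]*f+[p["cx"],p["cy"]]).astype(int)
cv2.imwrite("pics/crop.png",cv2.resize(p["img"][y-50:y+50,x-75:x+75,::-1],(750,500)))
E
```

```text
[-0.00377761 -0.02126572  0.04844932] 3609 0.002472819028180646
((0.48172521591186523, 0.18831583857536316), (0.29671716690063477, 0.1791282445192337), 81.76351165771484)
[0.4626, 0.0635, 0.0883] 0.56
[array([5.010e-01, 3.175e-01, 1.910e-02, 8.020e-02, 1.570e+02]), array([4.626e-01, 5.930e-02, 1.850e-02, 8.610e-02, 1.560e+02])]
330 [[0.617 0.013 0.074]
 [0.617 0.205 0.069]
 [0.556 0.282 0.07 ]
 [0.553 0.302 0.073]
 [0.552 0.366 0.073]
 [0.551 0.325 0.07 ]
 [0.55  0.285 0.069]
 [0.549 0.358 0.072]
 [0.548 0.297 0.065]
 [0.538 0.187 0.074]
 [0.517 0.171 0.063]
 [0.507 0.152 0.073]
 [0.492 0.337 0.067]
 [0.48  0.225 0.074]
 [0.461 0.217 0.071]
 [0.44  0.159 0.074]
 [0.439 0.33  0.063]
 [0.436 0.327 0.066]
 [0.433 0.327 0.063]
 [0.43  0.321 0.066]
 [0.428 0.319 0.062]
 [0.425 0.324 0.067]
 [0.422 0.311 0.062]
 [0.419 0.302 0.064]
 [0.416 0.305 0.063]
 [0.413 0.305 0.065]]
```

View pics/crop.png

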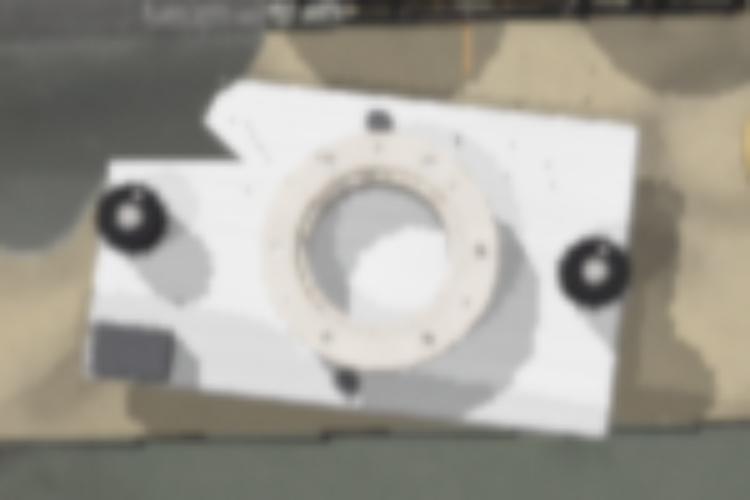

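The crop shows knob A (next to the steel block) at the left, knob B at the right and the ring in the middle. Something grey covers the plate corner at the upper left, so I'll check heights there before approaching.

Run:
```python
from h import *
p=camera("top"); q=camera("scene")
for n,p in(("top",p),("scene",q)):
    X=pts(p); print(n,"rows x .40...66, cols y .44...22 ; max z mm")
    for x in np.arange(.40,.68,.02):
        r=[]
        for y in np.arange(.44,-.04,-.03):
            s=X[(abs(X[:,0]-x)<.01)&(abs(X[:,1]-y)<.015)]; r.append(int(1000*np.percentile(s[:,2],95)) if len(s)else -9)
        print(round(x,2),r)
c=(200/np.tan(np.radians(q["vertical_fov"])/2)); R=np.array(q["R"])
u=R@[.5,.25,.06]+q["t"]; x,y=(u[:2]/u[2]*c+[q["cx"],q["cy"]]).astype(int); print(x,y)
cv2.imwrite("pics/crop2.png",cv2.resize(q["img"][y-70:y+70,x-100:x+100,::-1],(800,560)))
```

```text
top rows x .40...66, cols y .44...22 ; max z mm
0.4 [1, 2, 2, 1, 3, 42, 45, 45, 49, 47, 49, 48, 50, 48, 3, 3]
0.42 [2, 3, 1, 66, 68, 67, 46, 82, 86, 88, 86, 48, 50, 49, 2, 3]
0.44 [2, 2, 2, 66, 67, 66, 46, 85, 87, 85, 88, 51, 86, 87, 4, 4]
0.46 [3, 3, 2, 41, 45, 46, 48, 87, 59, 47, 87, 86, 89, 91, 2, 4]
0.48 [16, 2, 16, 40, 82, 47, 45, 84, 47, 47, 86, 88, 88, 89, 3, 2]
0.5 [24, 23, 25, 75, 85, 81, 45, 86, 77, 48, 88, 87, 50, 50, 3, 2]
0.52 [39, 39, 36, 36, 83, 44, 45, 86, 84, 84, 87, 49, 51, 50, 40, 3]
0.54 [70, 67, 71, 65, 65, 61, 63, 46, 88, 86, 91, 50, 49, 49, 46, 4]
0.56 [168, 159, 157, 163, 159, 149, 151, 46, 47, 50, 58, 49, 47, 48, 3, 0]
0.58 [185, 183, 178, 180, 177, 178, 175, 173, 43, 2, 158, 2, 2, 3, 3, 3]
0.6 [187, 186, 185, 183, 182, 183, 181, 179, 158, 159, 155, 160, 157, 2, 3, 3]
0.62 [186, 185, 183, 182, 180, 183, 180, 175, 163, 163, 161, 161, 161, 162, 161, 162]
0.64 [177, 178, 176, 173, 171, 174, 175, 148, 150, 136, 143, 143, 139, 139, 144, 175]
0.66 [111, 110, 112, 107, 88, 111, 112, 111, 111, 150, 139, 111, 113, 111, 143, 183]
0.68 [110, 106, 109, 110, 98, 110, 108,
[... 509 characters left out ...]
35, 24, -615, 81, 43, 70, 83, 83, 83, 85, 46, 47, 47, 43, 0]
0.54 [66, 64, 67, 62, 62, 59, 90, -614, 84, 84, 83, 46, 46, 47, 44, 0]
0.56 [167, 157, 154, 159, 154, 148, 151, -614, 41, 46, 45, 45, 46, 44, 0, 0]
0.58 [185, 181, 178, 177, 176, 175, 173, 170, 43, -614, -610, 146, 0, 0, 0, 0]
0.6 [186, 185, 182, 181, 180, 181, 179, 176, 158, 156, 158, 156, 155, 1, 0, 1]
0.62 [185, 185, 181, 179, 178, 179, 177, 159, 159, 159, 159, 159, 159, 159, 159, 159]
0.64 [178, 177, 176, 173, 171, 174, 170, 169, 169, 148, 148, 145, 145, 144, 145, 169]
0.66 [-9, -9, -9, -9, -9, -9, -9, -9, 151, 151, 148, 142, -9, -9, 145, 180]
0.68 [-9, -9, -9, -9, -9, -9, -9, -9, 109, 107, 108, 109, 106, 109, 109, 166]
305 194
```

View pics/crop2.png

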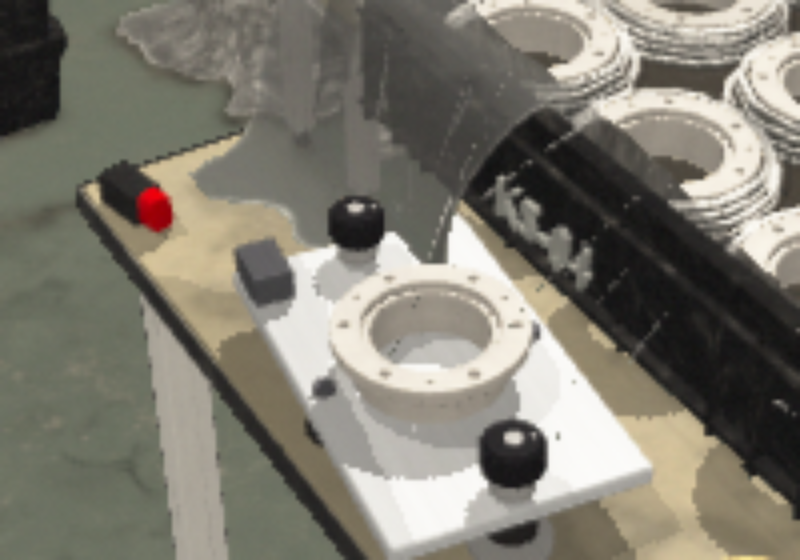

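A translucent film drapes down beside knob A. I need its profile there.

Run:
```python
from h import *
p=camera("scene"); X=pts(p)
for y0 in (.24,.26,.28,.30,.32,.34,.36,.38,.40):
    r=[]
    for z in np.arange(.05,.19,.015):
        s=X[(abs(X[:,1]-y0)<.01)&(abs(X[:,2]-z)<.006)&(X[:,0]>.525)&(X[:,0]<.62)]
        r.append((int(z*1000),int(1000*s[:,0].min())) if len(s) else None)
    print(y0,r)
print(knobs(p,[(.501,.3175),(.4626,.0593)]))
w=camera("wrist"); print(np.round(-np.array(w["R"]).T@w["t"],3), np.round(np.array(w["R"]),2), w["vertical_fov"])
```

```text
0.24 [(50, 614), (65, 615), None, None, (110, 612), (125, 534), (140, 609), (155, 567), (169, 575), (185, 596)]
0.26 [(50, 535), (65, 529), (80, 526), (95, 531), (110, 612), (125, 553), (140, 563), (155, 565), (169, 576), (185, 594)]
0.28 [(50, 538), (65, 540), (80, 548), (95, 556), (110, 559), (125, 562), (140, 563), (155, 567), (169, 576), (185, 592)]
0.3 [(50, 533), (65, 546), (80, 552), (95, 557), (110, 560), (125, 562), (140, 563), (155, 566), (169, 573), (185, 591)]
0.32 [(50, 539), (65, 545), (80, 551), (95, 558), (110, 559), (125, 559), (140, 562), (155, 564), (169, 571), (185, 589)]
0.34 [(50, 538), (65, 546), (80, 551), (95, 555), (110, 556), (125, 560), (140, 559), (155, 562), (169, 568), (185, 586)]
0.36 [(50, 538), (65, 545), (80, 550), (95, 554), (110, 556), (125, 557), (140, 558), (155, 560), (169, 568), (185, 593)]
0.38 [(50, 535), (65, 545), (80, 548), (95, 555), (110, 555), (125, 557), (140, 558), (155, 565), (169, 572), (185, 587)]
0.4 [(50, 535), (65, 543), (80, 550), (95, 553), (110, 555), (125, 561), (140, 561), (155, 563), (169, 571), (185, 587)]
[array([5.004e-01, 3.166e-01, 1.970e-02, 8.070e-02, 1.040e+02]), array([4.619e-01, 6.090e-02, 1.960e-02, 8.580e-02, 1.950e+02])]
[0.164 0.607 0.375] [[ 0.37  0.93 -0.  ]
 [ 0.89 -0.35  0.28]
 [ 0.26 -0.11 -0.96]] 63.79884741575975
```

>>> carry_out --pt "-0.26 -0.11 0 0 0.5" --pt "-0.52 -0.22 0 0 0.5" --pt "-0.78 -0.323 0 0 0.5" --force 30

```text
clock: 1.42
position: [0.3228, 0.4915, 0.2534]
ee_rot: [0.188, 0.982, 0.0, 0.0]
ft_force: [1.2, 0.8, -0.2]
grip_width: 0.746
grasp_force: 0.0
```

>>> carry_out --pt "-0.26 -0.11 0 0 0.5" --pt "-0.52 -0.22 0 0 0.5" --pt "-0.78 -0.323 0 0 0.5"

```text
clock: 1.8
position: [0.4136, 0.4031, 0.2535]
ee_rot: [0.188, 0.982, 0.0, 0.0]
ft_force: [0.5, 0.3, 0.3]
grip_width: 0.752
grasp_force: 0.0
```

>>> carry_out --pt "-0.26 -0.11 0 -0.3 0.5" --pt "-0.52 -0.22 0 -0.6 0.5" --pt "-0.75 -0.323 0 -0.9 0.5" --pt "-0.75 -0.323 0 -1 0.5"

```text
clock: 2.3
position: [0.5018, 0.3141, 0.2533]
ee_rot: [-0.071, 0.997, -0.001, 0.0]
ft_force: [-0.6, 1.0, 0.9]
grip_width: 0.75
grasp_force: 0.0
```

>>> carry_out --pt "0 0 0 -0.35 0.5" --pt "0 0 0 -0.7 0.5" --pt "0 0 0 -1 0.5" --pt "0 0 0 -1 0.5"

```text
clock: 2.8
position: [0.4994, 0.3175, 0.2534]
ee_rot: [-0.328, 0.945, 0.0, 0.0]
ft_force: [-0.6, -0.4, -0.6]
grip_width: 0.751
grasp_force: 0.0
```

```bash
cat >> h.py <<'E'
def st():
    o=manip.get_obs(); R=Rn.from_quat(o["ee_rot"]).as_matrix()
    print("t",round(float(o["clock"]),2),"p",np.round(o["position"],4),"yhead",round(np.degrees(np.arctan2(R[1,1],R[0,1])),1),"F",np.round(o["ft_force"],2),"M",np.round(o["torque"],2),"j7",round(o["joint_pos"][6],2),"w",round(float(o["grip_width"]),3),round(float(o["grasp_force"]),1)); return o,R
def to(o,R,g): print("units",np.round(R.T@(np.array(g)-o["position"])/.15,3))
E
python3 - <<'E'
from h import *
o,R=st(); w=camera("wrist"); save(w,"w1")
print(knobs(w,[(.5005,.317)])); c,X,s=plate(w); print(c,len(X),s)
to(o,R,[.5005,.317,.072])
E
```

```text
t 2.8 p [0.4994 0.3175 0.2534] yhead 128.2 F [-0.57 -0.36 -0.63] M [-0.04  0.    0.  ] j7 1.6 w 0.751 0.0
[array([5.026e-01, 3.174e-01, 2.040e-02, 8.340e-02, 1.416e+03])]
[-0.00263454 -0.02133372  0.05074585] 23961 0.0006665886669600051
units [-0.004 -0.007  1.209]
```

View pics/w1.png

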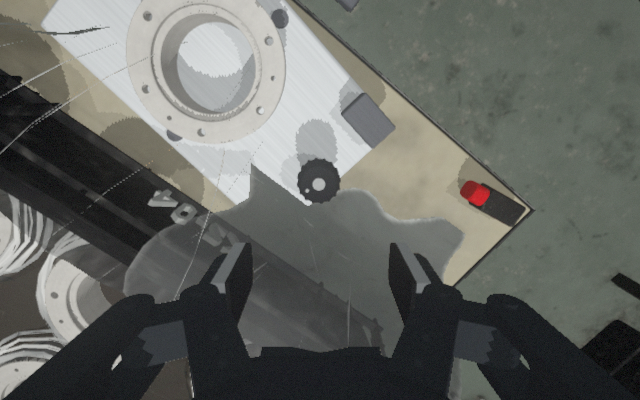

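The wrist view shows knob A at (318,182), the block at (368,120) and the film clear of the knob. Its axis is at (0.501, 0.317). I'm descending.

>>> carry_out --pt "-0.006 -0.009 0.3 0 0.5" --pt "-0.006 -0.009 0.6 0 0.5" --pt "-0.006 -0.009 0.85 0 0.5" --pt "-0.006 -0.009 0.85 0 0.5"

```text
clock: 3.4
position: [0.4993, 0.316, 0.1233]
ee_rot: [-0.327, 0.945, -0.001, -0.003]
ft_force: [0.7, -0.2, 0.7]
grip_width: 0.75
grasp_force: 0.0
```

>>> carry_out --pt "0 0 0.15 0 0.5" --pt "0 0 0.3 0 0.5" --pt "0 0 0.36 0 0.5" --pt "0 0 0.36 0 0.5"

```text
clock: 3.9
position: [0.5012, 0.3173, 0.0727]
ee_rot: [-0.328, 0.945, 0.0, 0.0]
ft_force: [0.5, 0.9, -0.2]
grip_width: 0.749
grasp_force: 0.0
```

Run:
```python
from h import *
o,R=st(); to(o,R,[.501,.317,.072]); w=camera("wrist"); print(knobs(w,[(.501,.317)],.078))
w=camera("scene");cv2.imwrite("pics/s2.png",cv2.resize(w["img"][60:260,170:430,::-1],(780,600)))
```

```text
t 3.9 p [0.5012 0.3173 0.0727] yhead 128.3 F [ 0.47  0.91 -0.18] M [ 0.01 -0.04  0.07] j7 1.61 w 0.749 0.0
units [ 0.003 -0.001  0.005]
[array([5.017e-01, 3.174e-01, 2.100e-02, 8.340e-02, 6.922e+03])]
```

View pics/s2.png

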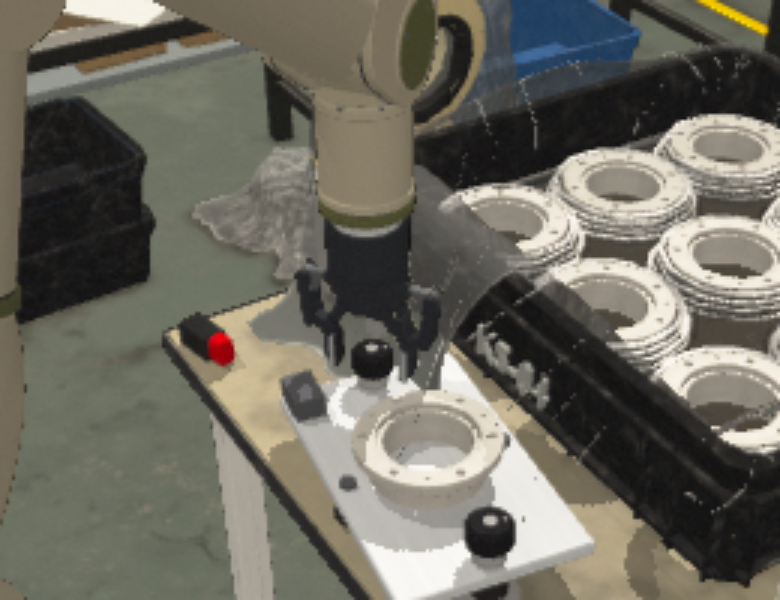

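The fingers straddle knob A at about (372,358), and nothing is touching. I'm closing on it.

>>> carry_out --pt "0 0 0 0 -0.2" --pt "0 0 0 0 -0.2" --pt "0 0 0 0 -0.2" --pt "0 0 0 0 -0.2" --pt "0 0 0 0 -0.2" --force 25

```text
clock: 4.62
position: [0.5013, 0.3176, 0.0724]
ee_rot: [-0.328, 0.945, 0.0, 0.001]
ft_force: [0.5, 1.2, 5.5]
grip_width: 0.462
grasp_force: 27.3
```

```bash
python3 -c "
from h import *
st()"
```

```text
t 4.62 p [0.5013 0.3176 0.0724] yhead 128.3 F [0.5  1.17 5.5 ] M [ 0.22 -0.24  0.04] j7 1.61 w 0.462 27.3
```

>>> carry_out --pt "0 0 -0.006 0.0 -0.2" --pt "0 0 -0.007 0.25 -0.2" --pt "0 0 -0.009 0.5 -0.2" --pt "0 0 -0.01 0.75 -0.2" --pt "0 0 -0.011 1 -0.2" --pt "0 0 -0.011 1 -0.2"

```text
clock: 5.38
position: [0.5009, 0.3176, 0.0737]
ee_rot: [-0.073, 0.997, 0.0, 0.0]
ft_force: [1.5, 3.5, 3.3]
grip_width: 0.455
grasp_force: 27.2
```

```bash
python3 -c "
from h import *
st()
c,X,s=plate(camera('top'));print(c,s)"
```

```text
t 5.38 p [0.5009 0.3176 0.0737] yhead 98.4 F [1.5  3.47 3.3 ] M [ 0.55 -0.32 -0.01] j7 1.12 w 0.455 27.2
[-0.00198613 -0.01769342  0.04689285] 0.0023811035051353436
```

>>> carry_out --pt "0 0 -0.003 0.25 -0.2" --pt "0 0 -0.005 0.5 -0.2" --pt "0 0 -0.007 0.75 -0.2" --pt "0 0 -0.008 1 -0.2" --pt "0 0 -0.008 1 -0.2"

```text
clock: 6.1
position: [0.5009, 0.3177, 0.0747]
ee_rot: [0.187, 0.982, 0.001, 0.0]
ft_force: [1.3, 4.6, 1.8]
grip_width: 0.459
grasp_force: 26.8
```

>>> carry_out --pt "0 0 -0.003 0.25 -0.2" --pt "0 0 -0.005 0.5 -0.2" --pt "0 0 -0.007 0.75 -0.2" --pt "0 0 -0.008 1 -0.2" --pt "0 0 -0.008 1 -0.2"

```text
clock: 6.72
position: [0.5012, 0.3177, 0.0759]
ee_rot: [0.435, 0.901, 0.001, 0.0]
ft_force: [2.0, 4.8, 0.6]
grip_width: 0.455
grasp_force: 26.5
```

```bash
python3 -c "
from h import *
st()
c,X,s=plate(camera('top'));print(c,s)"
```

```text
t 6.72 p [0.5012 0.3177 0.0759] yhead 38.5 F [1.98 4.82 0.6 ] M [ 1.22 -0.98 -0.08] j7 0.15 w 0.455 26.5
[ 0.00250164 -0.00024399  0.04143275] 0.002406103157787263
```

>>> carry_out --pt "0 0 0 0 0.5" --pt "0 0 0 0 0.5" --pt "0 0 0 0 0.5" --pt "0 0 -0.2 0 0.5" --pt "0 0 -0.5 0 0.5" --pt "0 0 -0.9 0 0.5" --pt "0 0 -0.9 -0.3 0.5" --pt "0 0 -0.9 -0.6 0.5" --pt "0 0 -0.9 -0.9 0.5" --pt "0 0 -0.9 -0.9 0.5"

```text
clock: 8.07
position: [0.5008, 0.3167, 0.2107]
ee_rot: [0.214, 0.977, -0.0, -0.0]
ft_force: [-0.0, 0.2, -0.0]
grip_width: 0.75
grasp_force: 0.0
```

```bash
python3 -c "
from h import *
o,R=st()
for n in ('top','scene','wrist'):
    p=camera(n); c,X,s=plate(p);print(n,c,len(X),s,knobs(p,[(.501,.317),(.462,.06)]))
to(o,R,[.462,.060,.21])"
```

```text
t 8.07 p [0.5008 0.3167 0.2107] yhead 65.3 F [-0.04  0.23 -0.05] M [-0.03  0.01  0.05] j7 0.56 w 0.75 0.0
top [-0.00085579 -0.00180035  0.0435912 ] 2230 0.002321745806454526 [array([4.638e-01, 5.940e-02, 1.980e-02, 8.360e-02, 1.670e+02])]
scene [-0.000504   -0.00288855  0.04389558] 2391 0.0011840249978201651 [array([4.998e-01, 3.160e-01, 1.990e-02, 8.310e-02, 1.190e+02]), array([4.634e-01, 5.850e-02, 1.980e-02, 8.410e-02, 1.810e+02])]Traceback (most recent call last):
  File "<string>", line 5, in <module>
    p=camera(n); c,X,s=plate(p);print(n,c,len(X),s,knobs(p,[(.501,.317),(.462,.06)]))
                       ~~~~~^^^
  File "h.py", line 11, in plate
    m=outline_of("stand",p)[0]["region"]; m=cv2.erode(m.astype(np.uint8),np.ones((3,3)))>0
      ~~~~~~~~~~~~~~~~~~~~~^^^
IndexError: list index out of range
```

>>> carry_out --pt "-0.08 -0.28 0 0 0.5" --pt "-0.165 -0.555 0 0 0.5" --pt "-0.247 -0.832 0 0 0.5"

```text
clock: 8.75
position: [0.4821, 0.1869, 0.2109]
ee_rot: [0.214, 0.977, 0.0, 0.0]
ft_force: [-0.1, 0.6, 0.2]
grip_width: 0.751
grasp_force: 0.0
```

>>> carry_out --pt "-0.08 -0.28 0 -0.3 0.5" --pt "-0.165 -0.555 0 -0.6 0.5" --pt "-0.247 -0.832 0 -0.9 0.5" --pt "-0.247 -0.832 0 -1 0.5"

```text
clock: 9.25
position: [0.4637, 0.056, 0.2112]
ee_rot: [-0.045, 0.999, 0.0, 0.0]
ft_force: [0.9, 1.4, -0.6]
grip_width: 0.753
grasp_force: 0.0
```

>>> carry_out --pt "0 0 0 -0.35 0.5" --pt "0 0 0 -0.7 0.5" --pt "0 0 0 -1 0.5"

```text
clock: 9.62
position: [0.4638, 0.0593, 0.2109]
ee_rot: [-0.305, 0.952, 0.0, 0.0]
ft_force: [-0.4, -1.2, 0.2]
grip_width: 0.75
grasp_force: 0.0
```

>>> carry_out --pt "0 0 0 -0.35 0.5" --pt "0 0 0 -0.7 0.5" --pt "0 0 0 -1 0.5" --pt "0 0 0 -1 0.5"

```text
clock: 10.12
position: [0.4639, 0.0593, 0.2109]
ee_rot: [-0.539, 0.842, 0.0, 0.0]
ft_force: [-0.4, 0.6, -0.5]
grip_width: 0.753
grasp_force: 0.0
```

Run:
```python
from h import *
o,R=st(); p=camera("wrist"); save(p,"w3"); k=knobs(p,[(.463,.059)],.078); print(k)
try: print(plate(p)[0])
except Exception as e: print(e)
p=camera("scene"); print(plate(p)[0])
to(o,R,[k[0][0],k[0][1],.077] if k else [.463,.059,.077])
```

```text
t 10.12 p [0.4639 0.0593 0.2109] yhead 155.2 F [-0.43  0.57 -0.51] M [-0.07 -0.03  0.02] j7 2.49 w 0.753 0.0
[array([4.651e-01, 5.940e-02, 2.070e-02, 8.670e-02, 1.918e+03])]
[ 6.83357564e-05 -3.85280020e-03  4.60913620e-02]
[-0.00215743 -0.0027462   0.04459   ]
units [-0.004 -0.007  0.893]
```

View pics/w3.png

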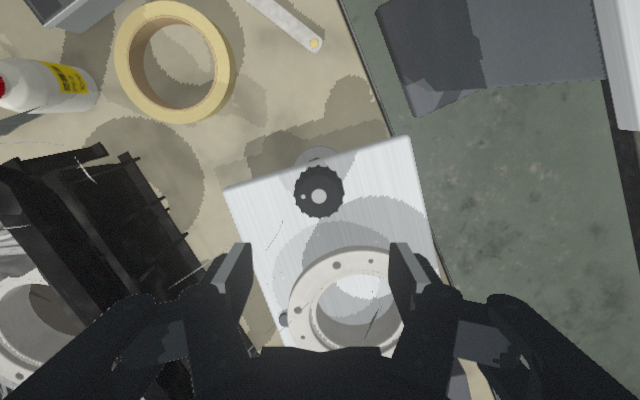

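The wrist view shows knob B at (318,192), centred between the fingers, and the tape well away. I'm descending and gripping.

>>> carry_out --pt "-0.004 -0.005 0.3 0 0.5" --pt "-0.004 -0.005 0.6 0 0.5" --pt "-0.004 -0.005 0.8 0 0.5" --pt "-0.004 -0.005 0.885 0 0.5" --pt "-0.004 -0.005 0.885 0 0.5"

```text
clock: 10.95
position: [0.4647, 0.0595, 0.078]
ee_rot: [-0.539, 0.842, 0.0, -0.0]
ft_force: [0.2, -0.5, 0.5]
grip_width: 0.749
grasp_force: 0.0
```

>>> carry_out --pt "0 0 0 0 -0.2" --pt "0 0 0 0 -0.2" --pt "0 0 0 0 -0.2" --pt "0 0 0 0 -0.2" --pt "0 0 0 0 -0.2" --force 25

```text
clock: 11.58
position: [0.4654, 0.0593, 0.0785]
ee_rot: [-0.539, 0.842, -0.0, 0.001]
ft_force: [3.1, -3.0, 3.2]
grip_width: 0.459
grasp_force: 25.1
```

```bash
python3 -c "
from h import *
st()
for n in ('top','scene'): print(plate(camera(n))[0])"
```

```text
t 11.57 p [0.4654 0.0593 0.0785] yhead 155.3 F [ 3.11 -3.03  3.21] M [-0.6  -0.66 -0.06] j7 2.57 w 0.459 25.1
[-0.00030113  0.00115773  0.04263728]
[-0.00073513  0.00593618  0.04215317]
```

>>> carry_out --pt "0 0 -0.004 0 -0.2" --pt "0 0 -0.008 0 -0.2" --pt "0 0 -0.008 0 -0.2"

```text
clock: 12.15
position: [0.4653, 0.0598, 0.0795]
ee_rot: [-0.54, 0.842, -0.0, 0.001]
ft_force: [4.7, -1.6, 0.3]
grip_width: 0.456
grasp_force: 25.2
```

```bash
python3 -c "
from h import *
st();st()
for n in ('top','scene'): print(plate(camera(n))[0])
st()"
```

```text
t 12.15 p [0.4653 0.0598 0.0795] yhead 155.3 F [ 4.73 -1.57  0.29] M [-0.38 -1.17 -0.1 ] j7 2.57 w 0.456 25.2
t 12.15 p [0.4653 0.0598 0.0795] yhead 155.3 F [ 4.73 -1.57  0.29] M [-0.38 -1.17 -0.1 ] j7 2.57 w 0.456 25.2
[-0.00070433 -0.00359279  0.04352022]
[-0.00100169 -0.00128788  0.04372059]
t 12.35 p [0.4653 0.0598 0.0794] yhead 155.3 F [ 4.77 -2.15  1.28] M [-0.41 -1.08 -0.1 ] j7 2.57 w 0.461 25.2
```

>>> carry_out --pt "0 0 0 0.3 -0.2" --pt "0 0 0 0.6 -0.2" --pt "0 0 0 0.9 -0.2" --pt "0 0 0 1 -0.2" --pt "0 0 0 1 -0.2"

```text
clock: 12.98
position: [0.4653, 0.0596, 0.0794]
ee_rot: [-0.303, 0.953, -0.0, 0.001]
ft_force: [4.0, -2.0, 0.7]
grip_width: 0.459
grasp_force: 25.2
```

>>> carry_out --pt "0 0 0 0.3 -0.2" --pt "0 0 0 0.6 -0.2" --pt "0 0 0 0.9 -0.2" --pt "0 0 0 1 -0.2" --pt "0 0 0 1 -0.2"

```text
clock: 13.6
position: [0.4653, 0.0595, 0.0794]
ee_rot: [-0.046, 0.999, -0.0, 0.001]
ft_force: [5.9, -2.7, 0.5]
grip_width: 0.461
grasp_force: 25.2
```

```bash
python3 -c "
from h import *
st()
for n in ('top','scene'): print(plate(camera(n))[0])
st()"
```

```text
t 13.6 p [0.4653 0.0595 0.0794] yhead 95.3 F [ 5.88 -2.7   0.45] M [-0.69 -1.17 -0.01] j7 1.54 w 0.461 25.2
[ 0.00162856 -0.00197462  0.04235478]Traceback (most recent call last):
  File "<string>", line 4, in <module>
    for n in ('top','scene'): print(plate(camera(n))[0])
                                    ~~~~~^^^^^^^^^^^
  File "h.py", line 11, in plate
    m=outline_of("stand",p)[0]["region"]; m=cv2.erode(m.astype(np.uint8),np.ones((3,3)))>0
      ~~~~~~~~~~~~~~~~~~~~~^^^
IndexError: list index out of range
```

>>> carry_out --pt "0 0 0 0.3 -0.2" --pt "0 0 0 0.6 -0.2" --pt "0 0 0 0.9 -0.2" --pt "0 0 0 1 -0.2" --pt "0 0 0 1 -0.2"

```text
clock: 14.42
position: [0.4652, 0.0593, 0.0794]
ee_rot: [0.214, 0.977, -0.0, 0.0]
ft_force: [5.3, -3.1, 1.0]
grip_width: 0.458
grasp_force: 25.2
```

>>> carry_out --pt "0 0 0 0.3 -0.2" --pt "0 0 0 0.5 -0.2" --pt "0 0 0 0.5 -0.2"

```text
clock: 14.8
position: [0.4652, 0.0592, 0.0794]
ee_rot: [0.34, 0.94, -0.0, 0.0]
ft_force: [4.9, -4.3, 2.2]
grip_width: 0.456
grasp_force: 25.3
```

>>> carry_out --pt "0 0 0 0.3 -0.2" --pt "0 0 0 0.5 -0.2" --pt "0 0 0 0.5 -0.2"

```text
clock: 15.18
position: [0.4652, 0.0592, 0.0794]
ee_rot: [0.46, 0.888, -0.0, 0.0]
ft_force: [4.7, -3.6, 2.2]
grip_width: 0.462
grasp_force: 25.3
```

```bash
python3 -c "
from h import *
st()
try: print(plate(camera('top'))[0]);print(plate(camera('scene'))[0])
except Exception: pass
st()"
```

```text
t 15.18 p [0.4652 0.0592 0.0794] yhead 35.2 F [ 4.71 -3.6   2.21] M [-0.82 -0.9  -0.07] j7 0.53 w 0.462 25.3
[ 0.00296566 -0.00362756  0.04198793]
t 15.38 p [0.4651 0.0592 0.0794] yhead 35.3 F [ 4.64 -4.08  1.45] M [-0.83 -0.92 -0.05] j7 0.53 w 0.456 25.3
```

>>> carry_out --pt "0 0 0 0.3 -0.2" --pt "0 0 0 0.5 -0.2" --pt "0 0 0 0.5 -0.2" --pt "0 0 0 0.5 -0.2"

```text
clock: 15.88
position: [0.4651, 0.0592, 0.0794]
ee_rot: [0.572, 0.821, 0.0, 0.0]
ft_force: [4.3, -4.6, 2.4]
grip_width: 0.461
grasp_force: 25.3
```

>>> carry_out --pt "0 0 0 0.3 -0.2" --pt "0 0 0 0.5 -0.2" --pt "0 0 0 0.5 -0.2" --pt "0 0 0 0.5 -0.2"

```text
clock: 16.38
position: [0.4651, 0.0592, 0.0794]
ee_rot: [0.674, 0.739, 0.0, 0.0]
ft_force: [4.4, -4.0, 3.2]
grip_width: 0.454
grasp_force: 25.4
```

>>> carry_out --pt "0 0 0 0.3 -0.2" --pt "0 0 0 0.5 -0.2" --pt "0 0 0 0.5 -0.2" --pt "0 0 0 0.5 -0.2"

```text
clock: 16.88
position: [0.465, 0.0592, 0.0795]
ee_rot: [0.764, 0.645, 0.0, 0.0]
ft_force: [2.9, -4.3, 4.3]
grip_width: 0.456
grasp_force: 25.5
```

Run:
```python
from h import *
import time
F=[]
for i in range(6):
    p=camera("scene" if i%2 else "top"); F.append(manip.get_obs()["ft_force"])
    try: print(np.round(plate(p)[0],4))
    except Exception: pass
print(np.mean(F,0),np.std(F,0)); st()
```

```text
[-0.003  -0.0048  0.045 ]
[-0.0005 -0.0019  0.0437]
[-0.0026 -0.0048  0.0448]
[-0.0002 -0.002   0.0436]
[-0.0019 -0.0032  0.0442]
[ 3.05908987 -3.87762576  4.6388412 ] [0.54541198 0.43900295 0.4687547 ]
t 17.48 p [0.465  0.0592 0.0794] yhead -9.6 F [ 2.51 -4.26  4.52] M [-0.88 -0.63 -0.1 ] j7 -0.22 w 0.457 25.5
```

```bash
cat > f.py <<'E'
from h import *
F=[]
for i in range(9): camera("wrist"); F.append(manip.get_obs()["ft_force"])
print("mean F",np.round(np.mean(F,0),2),"se",round(np.std(F,0)[2]/3,2)); st()
E
python3 f.py
```

```text
mean F [ 2.87 -4.53  4.9 ] se 0.18
t 17.93 p [0.465  0.0592 0.0795] yhead -9.6 F [ 2.63 -4.55  5.69] M [-0.94 -0.62 -0.01] j7 -0.22 w 0.458 25.5
```

>>> carry_out --pt "0 0 0 -0.3 -0.2" --pt "0 0 0 -0.6 -0.2" --pt "0 0 0 -0.6 -0.2" --pt "0 0 0 -0.6 -0.2"

```text
clock: 18.42
position: [0.4651, 0.0592, 0.0794]
ee_rot: [0.653, 0.757, 0.0, 0.0]
ft_force: [3.9, -4.2, 3.5]
grip_width: 0.46
grasp_force: 25.4
```

```bash
python3 f.py
```

```text
mean F [ 3.42 -4.36  3.49] se 0.16
t 18.88 p [0.4651 0.0592 0.0794] yhead 8.4 F [ 3.37 -4.58  3.33] M [-0.95 -0.77 -0.01] j7 0.08 w 0.459 25.4
```

>>> carry_out --pt "0 0 0 -0.3 -0.2" --pt "0 0 0 -0.6 -0.2" --pt "0 0 0 -0.6 -0.2" --pt "0 0 0 -0.6 -0.2"

```text
clock: 19.38
position: [0.4651, 0.0592, 0.0794]
ee_rot: [0.527, 0.85, 0.0, 0.0]
ft_force: [4.8, -4.0, 1.8]
grip_width: 0.461
grasp_force: 25.3
```

```bash
python3 f.py
```

```text
mean F [ 4.27 -4.13  2.08] se 0.07
t 19.82 p [0.4651 0.0592 0.0794] yhead 26.4 F [ 3.47 -4.06  1.89] M [-0.93 -0.86  0.05] j7 0.38 w 0.458 25.3
```

>>> carry_out --pt "0 0 0 -0.3 -0.2" --pt "0 0 0 -0.6 -0.2" --pt "0 0 0 -0.6 -0.2" --pt "0 0 0 -0.6 -0.2"

```text
clock: 20.32
position: [0.4651, 0.0592, 0.0794]
ee_rot: [0.387, 0.922, 0.0, 0.0]
ft_force: [4.2, -4.2, 1.8]
grip_width: 0.457
grasp_force: 25.3
```

```bash
python3 f.py
```

```text
mean F [ 4.68 -4.02  1.92] se 0.16
t 20.77 p [0.4652 0.0593 0.0794] yhead 44.4 F [ 5.2  -3.41  2.32] M [-0.9  -0.93  0.05] j7 0.68 w 0.457 25.3
```

>>> carry_out --pt "0 0 0 -0.3 -0.2" --pt "0 0 0 -0.6 -0.2" --pt "0 0 0 -0.6 -0.2" --pt "0 0 0 -0.6 -0.2"

```text
clock: 21.28
position: [0.4652, 0.0593, 0.0794]
ee_rot: [0.238, 0.971, -0.0, 0.0]
ft_force: [4.9, -4.0, 1.3]
grip_width: 0.46
grasp_force: 25.2
```

```bash
python3 f.py
```

```text
mean F [ 4.63 -3.6   1.27] se 0.18
t 21.73 p [0.4652 0.0593 0.0794] yhead 62.4 F [ 4.47 -3.48  0.8 ] M [-0.87 -0.95  0.04] j7 0.99 w 0.46 25.3
```

>>> carry_out --pt "0 0 0 0.3 -0.2" --pt "0 0 0 0.6 -0.2" --pt "0 0 0 0.9 -0.2" --pt "0 0 0 0.9 -0.2"

```text
clock: 22.22
position: [0.4652, 0.0592, 0.0794]
ee_rot: [0.46, 0.888, -0.0, 0.0]
ft_force: [4.8, -4.1, 2.0]
grip_width: 0.46
grasp_force: 25.3
```

>>> carry_out --pt "0 0 0 0.3 -0.2" --pt "0 0 0 0.6 -0.2" --pt "0 0 0 0.9 -0.2" --pt "0 0 0 0.9 -0.2"

```text
clock: 22.72
position: [0.4651, 0.0592, 0.0794]
ee_rot: [0.654, 0.756, -0.0, 0.0]
ft_force: [4.5, -4.1, 3.6]
grip_width: 0.46
grasp_force: 25.4
```

>>> carry_out --pt "0 0 0 0.25 -0.2" --pt "0 0 0 0.5 -0.2" --pt "0 0 0 0.78 -0.2" --pt "0 0 0 0.78 -0.2"

```text
clock: 23.22
position: [0.465, 0.0592, 0.0794]
ee_rot: [0.794, 0.608, 0.0, 0.0]
ft_force: [2.7, -4.4, 5.9]
grip_width: 0.455
grasp_force: 25.6
```

```bash
python3 f.py
```

```text
mean F [ 2.83 -4.19  5.24] se 0.22
t 23.68 p [0.465  0.0592 0.0795] yhead -15.0 F [ 2.9  -4.84  4.4 ] M [-0.92 -0.52 -0.04] j7 -0.31 w 0.46 25.6
```

>>> carry_out --pt "0 0 -0.002 0 -0.2" --pt "0 0 -0.004 0 -0.2" --pt "0 0 -0.004 0 -0.2" --pt "0 0 -0.004 0 -0.2"

```text
clock: 24.18
position: [0.465, 0.0594, 0.0799]
ee_rot: [0.794, 0.608, 0.0, 0.0]
ft_force: [3.5, -3.9, 2.0]
grip_width: 0.454
grasp_force: 25.4
```

```bash
python3 f.py
```

```text
mean F [ 4.42 -3.69  1.58] se 0.16
t 24.62 p [0.465  0.0594 0.0799] yhead -15.0 F [ 4.76 -3.3   2.  ] M [-0.84 -1.01 -0.04] j7 -0.31 w 0.456 25.4
```

>>> carry_out --pt "0 0 0 0 0.5" --pt "0 0 0 0 0.5" --pt "0 0 0 0 0.5" --pt "0 0 0 0 0.5" --pt "0 0 -0.2 0 0.5" --pt "0 0 -0.5 0 0.5" --pt "0 0 -0.9 0 0.5" --pt "0 0 -0.9 0 0.5" --pt "0 0 -0.9 0 0.5"

```text
clock: 25.75
position: [0.4645, 0.0597, 0.2146]
ee_rot: [0.794, 0.608, 0.0, -0.0]
ft_force: [1.0, -0.2, -0.3]
grip_width: 0.748
grasp_force: 0.0
```

Run:
```python
from h import *
st()
for n in("top","scene","wrist")*2:
    p=camera(n)
    try: c,X,s=plate(p); print(n,np.round(c,4),len(X),knobs(p,[(.501,.317),(.462,.06)]))
    except Exception as e: print(n,e)
    print([np.round(b["position"],3) for b in boxes_of("work_ring",p)[:1]])
```

```text
t 25.75 p [0.4645 0.0597 0.2146] yhead -15.1 F [ 0.98 -0.17 -0.26] M [-0.02 -0.   -0.02] j7 -0.49 w 0.748 0.0
top [-0.0007 -0.0075  0.0446] 3002 [array([5.003e-01, 3.152e-01, 1.880e-02, 8.210e-02, 1.640e+02]), array([4.64e-01, 7.20e-02, 1.20e-02, 8.43e-02, 4.30e+01])]
[array([0.482, 0.18 , 0.082])]
scene [-0.0018 -0.0054  0.0449] 2315 [array([5.006e-01, 3.165e-01, 1.970e-02, 8.250e-02, 1.120e+02]), array([4.633e-01, 6.090e-02, 2.070e-02, 8.390e-02, 1.860e+02])]
[array([0.474, 0.173, 0.085])]
wrist [-0.0004 -0.0071  0.047 ] 25446 [array([4.641e-01, 5.910e-02, 2.020e-02, 8.710e-02, 1.930e+03])]
[array([0.459, 0.158, 0.089])]
top [-0.0006 -0.0061  0.0441] 2957 [array([5.008e-01, 3.168e-01, 1.870e-02, 8.260e-02, 1.620e+02]), array([4.612e-01, 7.070e-02, 1.410e-02, 8.410e-02, 4.200e+01])]
[array([0.485, 0.179, 0.084])]
scene [-0.0012 -0.0058  0.0448] 2283 [array([4.984e-01, 3.149e-01, 2.020e-02, 8.270e-02, 1.150e+02]), array([4.627e-01, 5.800e-02, 1.930e-02, 8.390e-02, 1.900e+02])]
[array([0.474, 0.171, 0.084])]
wrist [-0.0007 -0.0072  0.0471] 24867 [array([4.648e-01, 5.940e-02, 2.100e-02, 8.710e-02, 1.913e+03])]
[array([0.461, 0.158, 0.087])]
```

The plate slopes 0.41°. On release it tilted about 0.43 mm towards A, which puts roughly 2.6 N on foot B, matching the load felt at the knob. The gripper is clear, so I'm handing in.

```bash
python3 -c "
from h import *
print(ticket.hand_in())"
```

```text
the job is handed in; nothing more can be done
None
```

I handed the job in; the call gave no verdict. The plate measured about 0.4° off level, with estimated loads of about 2.6 N on foot B, 6 N on A and at least 2 N on each of C and D, and the ring still on the plate and the gripper clear.

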